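Load a spice tin into the spring-loaded tin dispenser

ROBOT

A 6-joint arm with a two-finger parallel gripper is mounted at the origin on the work surface. World frame = base frame: x ahead of the robot, y to its left, z up, the work surface at z = 0. Lengths are in m, angles in rad, forces in N, time in s.
With the tool pointing down it reaches from about 0.3 to 0.775 m from the base axis. Payload 14.6 kg.
Tool frame: the origin (TCP) lies on the centre line of the jaws, within the pads' length; the fingertips stand 25 mm ahead of it and the grasp point (between the pads) lies 6 mm ahead of it (ctrl.tip_reach is the distance from the TCP to the fingertips, in m); z points along the fingers, y is the line along which they close (so a half turn about z gives the same grasp; the last joint's range is limited). The gripper opens to 94 mm and grips with 3 to 60 N. Pads are 16 mm wide; open, the fingers measure 119 mm over their backs; the gripper's body (75 mm by 177 mm) begins 78 mm behind the grasp point.
Start: joints at [1.279, 0.3, 1.521, -0, 1.321, -0.067], TCP at [0.123, 0.536, 0.23] pointing down, gripper open.
Joint ranges: [-3.03, 3.03], [-0.79, 2.21], [0.23, 2.52], [-1.04, 4.18], [0, 3.07], [-2.55, 2.55]. Speed limits (rad/s): [2.22, 2.22, 2.57, 3.14, 3.14, 3.14].

INTERFACE

Orientations are given as [roll, pitch, yaw] about the fixed x, y, z axes, in that order (R = Rz(yaw) Ry(pitch) Rx(roll)).
In Python, from station import ctrl gives the robot as it stands. The module is installed in compiled form; this text tells all that it offers.
- The arm moves only by the tool apply_moves, never from a script. Its argument "deltas" is a list of rows, each a list of 7 numbers: the closure in counts, from 0 (fully open) to 255 (shut), then the shift along the world's x, y, z in cm, then the turn, a rotation vector about the world's x, y, z in rad. In form: [[jaw, tx, ty, tz, ax, ay, az], ...]. A call has 1 to 10 rows; each row shifts and turns the commanded pose from where the row before left it; what a row does not reach is not made up. A row lasts 1/10 s, in which the tool goes at most 50 mm and 8.59 degrees, less where a joint would pass 70% of its speed; a pose out of reach is approached as far as the arm can. A call with a gripper value outside its range is refused whole. The fingers move at their own pace and stop on an object; "grip_force" is the grip in N (left out, the last holds). Time passes only in rows, so rows that do not move let the fingers close. It gives the time, the measured TCP pose, the force, the opening and the grip force at its end, in the units of the state.
- ctrl.get_obs(): the state, without advancing time (a new reading comes with each control period).
- ctrl.camera(name): name is "side" or "top" or "wrist"; returns a dict with "img" (420x560x3 uint8, red, green, blue), "K" (3x3 intrinsics, pixels), "pose" (4x4, takes a point from camera to world coordinates); the wrist camera has in their place "hand_eye" (4x4, takes a point from camera to tool coordinates, whose origin is the TCP and whose axes are the flange's). Camera axes: x right, y up, looking along -z (the intrinsics and any distortion apply to the point x, -y, -z); pixel columns grow to the right and rows downward; lengths in m; the calibration is good to about 2 mm. A picture is of the moment at which its call begins: read the wrist's pose just before it. There is no depth.
- ctrl.hand_in(): hands the job in; it is judged then, once.
The state is a dict: "time_s": time; "qpos": joint angles; "joint_vel": joint speeds; "tau": joint torques, N m; "ee_pos": TCP position; "eef_rot": TCP orientation; "force": force on the tool from outside, world axes, zero at the start; "moment": the same for the moment, N m; "grip_width": finger opening in m; "grip_force": force on a finger pad.
Only numpy, scipy, OpenCV 4.12 (cv2) and the standard library are available. Lean on these libraries where they do the work, as an engineer would, in place of code of your own. Each camera call takes 0.05 s, during which the arm holds its last target. There are 200 camera calls.

TASK

Take the low, wide steel spice tin from the table (the twin of the tin already in the spring-loaded dispenser) and set it upright and centred on top of that tin. Then push the pile down until the new tin's lid is level with the top of the dispenser's rim, let go, and leave the pile standing there.

Things in the scene. Friction and masses are not known exactly. Their poses are not given: they have to be found in the camera images.
- low_tin_center (a point): The tin to load: closed plain steel tin, upright cylinder 60 mm in diameter and 44 mm high, about 250 g, standing on the table. The point is its centre, 22 mm above its underside; z along its axis. Bystanders nearby: a tin of the same diameter but 85 mm high, a narrow tin 40 mm in diameter and 60 mm high, and glass shakers 43 mm in diameter and 92 mm high.
- lower_tin_center (a point): The identical tin (60 mm in diameter, 44 mm high) already standing in the dispenser on its platform, its lid level with the rim at the start. The point is its centre, 22 mm below its lid.
- rim (a point): Centre of the dispenser's mouth, at the height of the top face of its rim (136 mm above the table); z up. The dispenser is fixed to the table: a round white base 130 mm in diameter, four steel posts and a flat white rim ring 108 mm outside, 88 mm inside diameter, 12 mm high, open at the top and sides. Inside, a round platform carries the pile.
- platform (a joint): How far the spring platform has sunk, in m: 0 at the top (start), 0.060 at the bottom stop. The new tin's lid is level with the rim at 0.044. The spring pushes up with about 5 N at the top and 0.07 N more per mm; the guide has about 3 N of dry friction, so the second tin's weight alone does not sink the platform, a steady push of 1 to 6 N does (a little more if fast), and the pile then stays where it was pushed to (pushed nearly to the stop it may rise a little again).
Mind the look-alikes: they are no part of the job. There is more than one size of the part that bears rim; the job needs the larger. Leave any orange look-alike of the part that bears low_tin_center alone.

How it is judged:
At the end, for the whole second after the job is handed in: The low tin stands upright (within 8 degrees) and at rest inside the dispenser on top of its twin, within 13 mm of the mouth's centre, its lid within 10 mm above or below the rim; the lower tin is upright beneath it, within 15 mm of the centre (horizontal distance between low_tin_center and rim below 0.013 m and z of low_tin_center in the frame of rim between -0.032 and -0.012 m and angle between each of low_tin_center, lower_tin_center's own z axis and vertical below 0.15 rad and horizontal distance between lower_tin_center and rim below 0.015 m and z of lower_tin_center in the frame of rim below -0.054 m and linear speed of low_tin below 0.01 m/s); the robot touches nothing.
It also fails if it takes over 42 s, if anything falls off the work surface, if the arm or the gripper's body presses on something with over 40 N, if the wrist force passes 120 N, or if a joint passes its speed limit or range.

## Working session

There is one attempt and no reset: what is moved stays moved. The work goes in short steps, Python scripts to look and compute and a tool call to move; the robot and the scene stay as the last step left them, time stands still between calls to the robot, and variables do not carry over. Pictures are saved under pics/ and viewed, at most 10 in all, crops included, and the job is handed in when it is done.

Besides the shell and the picture viewer there is one more tool, called as name(argument=value, ...) on one line, values as JSON. apply_moves: Moves the arm, as the interface text tells. Its arguments: {"type":"object","properties":{"deltas":{"type":"array"},"grip_force":{"type":"number"}},"required":["deltas"]}

```bash
mkdir -p pics; cat > h.py <<'E'
import numpy as np,cv2
from station import ctrl
from scipy.spatial.transform import Rotation as R
def snap(n,f=None):
    o=ctrl.get_obs(); c=ctrl.camera(n)
    if 'pose' not in c:
        T=np.eye(4);T[:3,:3]=R.from_euler('xyz',o['eef_rot']).as_matrix();T[:3,3]=o['ee_pos'];c['pose']=T@c['hand_eye']
    if f: cv2.imwrite('pics/'+f,c['img'][:,:,::-1])
    return c
def ray(c,u,v,z):
    d=np.linalg.inv(c['K'])@[u,v,1]; d=c['pose'][:3,:3]@[d[0],-d[1],-d[2]]; p=c['pose'][:3,3]
    return p+d*(z-p[2])/d[2]
def proj(c,X):
    q=np.linalg.inv(c['pose'])@np.r_[X,1]; w=c['K']@[q[0],-q[1],-q[2]]; return w[:2]/w[2]
E
python3 - <<'E'
from h import *
o=ctrl.get_obs();print(o)
for n in('top','side','wrist'):
    c=ctrl.camera(n);print(n,{k:np.round(v,3).tolist() for k,v in c.items() if k!='img'}); cv2.imwrite('pics/%s0.png'%n,c['img'][:,:,::-1])
E
```

```text
{'time_s': 0.0, 'qpos': array([ 1.27939891e+00,  3.00504581e-01,  1.52160503e+00, -5.29974983e-06,
        1.32070891e+00, -6.65823487e-02]), 'joint_vel': array([-4.14847451e-04, -3.00410290e-04, -3.41146466e-04, -1.45878228e-03,
        1.30294814e-03, -4.38270729e-05]), 'tau': array([ 5.07059904e-04, -5.31808734e+01, -3.52734411e+01,  7.08668190e-02,
        2.44415668e-02, -1.11486959e-04]), 'ee_pos': array([0.12253323, 0.5359248 , 0.22985782]), 'eef_rot': array([-3.14036916e+00, -7.64392365e-05,  2.91677885e+00]), 'force': array([-0.09147711, -0.24606759,  1.16205344]), 'moment': array([-0.03606009,  0.01801208, -0.03270375]), 'grip_force': 0.0, 'grip_width': 0.09381971605651479}
top {'K': [[397.289, 0.0, 271.427], [0.0, 397.289, 208.401], [0.0, 0.0, 1.0]], 'pose': [[0.027, 0.987, -0.156, 0.364], [-1.0, 0.025, -0.016, 0.003], [-0.012, 0.157, 0.988, 0.759], [0.0, 0.0, 0.0, 1.0]]}
side {'K': [[379.39, 0.0, 274.154], [0.0, 379.39, 208.564], [0.0, 0.0, 1.0]], 'pose': [[0.896, 0.263, -0.358, 0.228], [-0.444, 0.49, -0.75, -0.531], [-0.021, 0.831, 0.556, 0.521], [0.0, 0.0, 0.0, 1.0]]}
wrist {'K': [[340.235, 0.0, 284.025], [0.0, 340.235, 209.665], [0.0, 0.0, 1.0]], 'hand_eye': [[0.0, 0.963, 0.269, 0.077], [1.0, 0.0, -0.001, 0.001], [-0.001, 0.269, -0.963, -0.154], [0.0, 0.0, 0.0, 1.0]]}
```

View pics/top0.png

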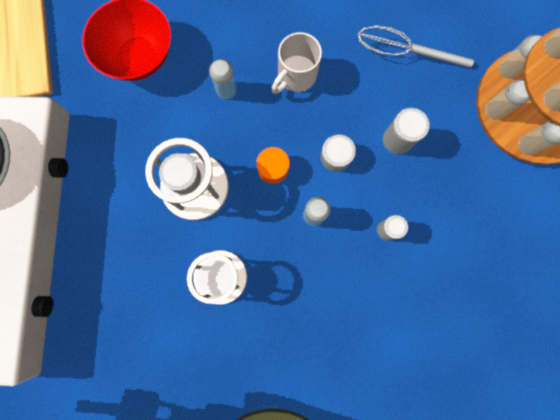

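View pics/side0.png

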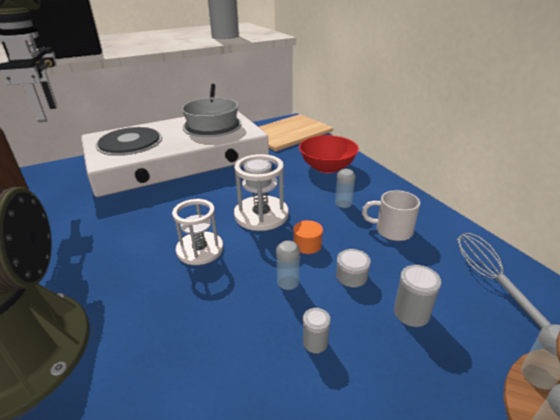

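Top view candidates for the low tin:
- Low steel tin at (338,152), which is low and wide.
- Tall tin at (410,125).
- Narrow tin at (395,228).
- Orange tin at (273,165).
- Shakers at (317,210) and (222,75).

Dispensers: large at (180,172) with a tin in it, small and empty at (217,278). I choose the tin at (338,152) and the large dispenser, and will check both in one crop.

```bash
cat > m.py <<'E'
from h import *
c=snap('top');im=c['img'];hsv=cv2.cvtColor(im,cv2.COLOR_RGB2HSV)
m=((hsv[...,1]<70)&(hsv[...,2]>90)).astype(np.uint8)
for n,(u,v),z in(('low',(338,152),.022),('rim',(180,175),.136),('tall',(410,125),.0),('narrow',(395,228),0),('small',(217,278),0)):
    print(n,np.round(ray(c,u,v,z),3))
def lid(u,v,z,thr):
    mm=(hsv[...,1]<60)&(hsv[...,2]>thr); n,l,s,ce=cv2.connectedComponentsWithStats(mm.astype(np.uint8))
    i=l[v,u]; print(thr,s[i],ce[i]); 
    cs,_=cv2.findContours((l==i).astype(np.uint8),cv2.RETR_EXTERNAL,cv2.CHAIN_APPROX_NONE)
    k=max(cs,key=len)[:,0]; P=np.array([ray(c,a,b,z)[:2] for a,b in k]); (x,y),r=cv2.minEnclosingCircle((P*1000).astype(np.float32)); print(' circle',x,y,r)
for t in(150,180,200,215): lid(338,148,.044,t)
for t in(180,200,220,235): lid(153,165,.136,t)
cr=cv2.resize(im[110:240,130:370],None,fx=3.3,fy=3.3,interpolation=cv2.INTER_CUBIC);cv2.imwrite('pics/crop.png',cr[:,:,::-1])
E
python3 m.py
```

```text
low [ 0.593 -0.109  0.022]
rim [0.513 0.162 0.136]
tall [ 0.659 -0.256 -0.   ]
narrow [ 0.452 -0.222  0.   ]
small [0.348 0.115 0.   ]
150 [321 135  35  32 846] [338.23758865 150.44680851]
 circle 589.4631958007812 -105.83908081054688 31.9238224029541
180 [322 135  33  31 815] [338.30552147 150.0797546 ]
 circle 590.4388427734375 -106.29100799560547 30.90374755859375
200 [323 135  32  31 777] [338.28700129 149.96010296]
 circle 590.2651977539062 -107.21536254882812 30.42547607421875
215 [323 136  30  29 668] [337.96107784 150.15718563]
 circle 590.4663696289062 -105.57271575927734 28.74930763244629
180 [     0      0    560    420 215370] [290.89210196 210.78788132]
 circle 538.0685424804688 8.783428192138672 564.0370483398438
200 [     0      0    560    420 218563] [288.84968636 210.03178946]
 circle 538.0685424804688 8.783428192138672 564.0370483398438
220 [     0      0    560    420 222154] [287.74334921 209.0755647 ]
 circle 538.0685424804688 8.783428192138672 564.0370483398438
235 [     0      0    560    420 224013] [287.18144483 208.95467227]
 circle 538.0685424804688 8.783428192138672 564.0370483398438
```

View pics/crop.png

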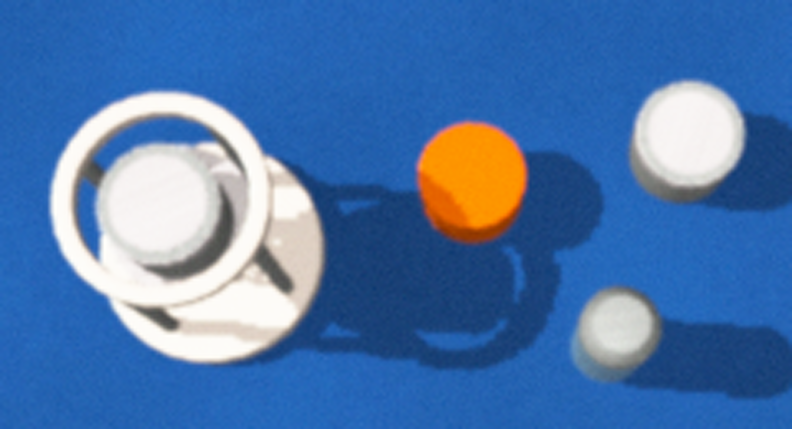

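The crop confirms it. The low tin is at crop (690,135), with a fitted lid radius of about 30.5 mm and a centre at (0.590,-0.106). The large ring is centred at crop (160.5,199), 221 px across, which matches 108 mm, with the twin's lid nearly centred at (160,203).

apply_moves(deltas=[[0, 2.3, -3.2, 0, 0, 0, -0.067], [0, 2.3, -3.2, 0, 0, 0, -0.067], [0, 2.3, -3.2, 0, 0, 0, -0.067], [0, 2.3, -3.2, 0, 0, 0, -0.067], [0, 2.3, -3.2, 0, 0, 0, -0.067], [0, 2.3, -3.2, 0, 0, 0, -0.067], [0, 2.3, -3.2, 0, 0, 0, -0.067], [0, 2.3, -3.2, 0, 0, 0, -0.067], [0, 2.3, -3.2, 0, 0, 0, -0.067], [0, 2.3, -3.2, 0, 0, 0, -0.067]], grip_force=25)

```text
time_s: 1.2
ee_pos: [0.3532, 0.2147, 0.2305]
eef_rot: [3.141, 0.0, 2.244]
force: [0.3, 1.1, 0.3]
grip_width: 0.0943
grip_force: 0.0
```

apply_moves(deltas=[[0, 2.3, -3.2, 0, 0, 0, -0.067], [0, 2.3, -3.2, 0, 0, 0, -0.067], [0, 2.3, -3.2, 0, 0, 0, -0.067], [0, 2.3, -3.2, 0, 0, 0, -0.067], [0, 2.3, -3.2, 0, 0, 0, -0.067], [0, 2.3, -3.2, 0, 0, 0, -0.067], [0, 2.3, -3.2, 0, 0, 0, -0.067], [0, 2.3, -3.2, 0, 0, 0, -0.067], [0, 2.3, -3.2, 0, 0, 0, -0.067], [0, 0, 0, 0, 0, 0, -0.067]])

```text
time_s: 2.2
ee_pos: [0.5609, -0.0751, 0.2295]
eef_rot: [-3.141, 0.0, 1.571]
force: [-0.2, 0.1, 0.1]
grip_width: 0.0941
grip_force: 0.0
```

```bash
python3 - <<'E'
from h import *
print(ctrl.get_obs()['ee_pos'],ctrl.get_obs()['eef_rot'],ctrl.get_obs()['force'])
c=snap('top');
for a in((160.5,199),(160,203.5)): print('rim/lower',ray(c,130+a[0]/3.3,110+a[1]/3.3,.136))
c=snap('wrist','w1.png');print(proj(c,[.590,-.106,.044]))
E
```

```text
[ 0.56090526 -0.07512038  0.22950416] [-3.14075032e+00  2.79914596e-04  1.57093330e+00] [-0.15343809  0.13467233  0.08446197]
rim/lower [0.52095023 0.16510739 0.136     ]
rim/lower [0.51868113 0.16520894 0.136     ]
[311.9627149  225.10628288]
```

View pics/w1.png

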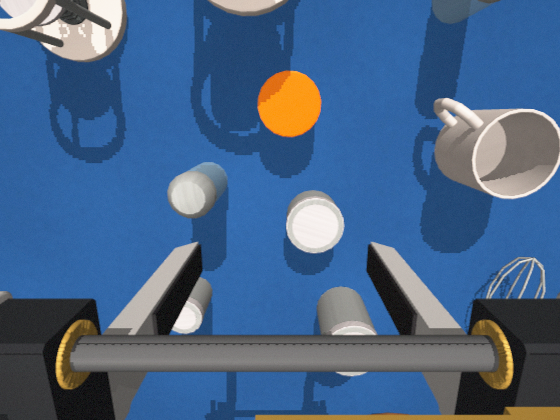

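The wrist view shows the low tin's lid at about (315,224), against the predicted (312,225), so x should be about 0.592. The shaker at (195,190) and orange tin at (290,103) are clear of the fingers. I descend now.

apply_moves(deltas=[[0, 3.1, -3.1, 0, 0, 0, 0], [0, 0, 0, -4.5, 0, 0, 0], [0, 0, 0, -4.5, 0, 0, 0], [0, 0, 0, -4, 0, 0, 0], [0, 0, 0, -3, 0, 0, 0], [0, 0, 0, -2, 0, 0, 0], [0, 0, 0, -1.5, 0, 0, 0], [0, 0, 0, 0, 0, 0, 0], [255, 0, 0, 0, 0, 0, 0], [255, 0, 0, 0, 0, 0, 0]], grip_force=25)

```text
time_s: 3.3
ee_pos: [0.5913, -0.1028, 0.0369]
eef_rot: [3.14, 0.0, 1.577]
force: [-0.7, 0.8, 0.0]
grip_width: 0.0815
grip_force: 0.0
```

apply_moves(deltas=[[255, 0, 0, 0, 0, 0, 0], [255, 0, 0, 0, 0, 0, 0], [255, 0, 0, 0, 0, 0, 0], [255, 0, 0, 0, 0, 0, 0]])

```text
time_s: 3.7
ee_pos: [0.5909, -0.1029, 0.036]
eef_rot: [3.141, 0.0, 1.577]
force: [-0.8, 0.7, 4.3]
grip_width: 0.0598
grip_force: 25.0
```

apply_moves(deltas=[[255, 0, 0, 2, 0, 0, 0], [255, 0, 0, 4, 0, 0, 0], [255, 0, 0, 4.5, 0, 0, 0], [255, 0, 0, 4.5, 0, 0, 0], [255, 0, 0, 4, 0, 0, 0], [255, 0, 0, 2, 0, 0, 0], [255, -1, 4, 0, 0, 0, 0], [255, -1, 4, 0, 0, 0, 0], [255, -1, 4, 0, 0, 0, 0], [255, -1, 4, 0, 0, 0, 0]])

```text
time_s: 4.7
ee_pos: [0.5497, 0.0585, 0.2451]
eef_rot: [-3.141, -0.0, 1.577]
force: [0.5, 0.7, -2.1]
grip_width: 0.0594
grip_force: 25.0
```

apply_moves(deltas=[[255, -1, 3, 0, 0, 0, 0], [255, -1, 3, 0, 0, 0, 0], [255, -0.5, 2, 0, 0, 0, 0], [255, 0, 0, 0, 0, 0, 0], [255, 0, 0, 0, 0, 0, 0]])

```text
time_s: 5.2
ee_pos: [0.5255, 0.137, 0.2452]
eef_rot: [-3.141, 0.0, 1.577]
force: [-0.4, -0.0, -2.0]
grip_width: 0.0596
grip_force: 25.0
```

```bash
python3 - <<'E'
from h import *
print(ctrl.get_obs()['ee_pos'],ctrl.get_obs()['force'],ctrl.get_obs()['grip_width'])
c=snap('wrist','w2.png');p=ctrl.get_obs()['ee_pos']
print('rim',proj(c,[.521,.165,.136]),'lower lid',proj(c,[.519,.165,.136]),'held lid',proj(c,[p[0],p[1]-.003,p[2]+.008]))
E
```

```text
[0.52549408 0.13698985 0.24518204] [-0.4310668  -0.04890453 -2.04383953] 0.0595826267114823
rim [277.46395209 182.01200523] lower lid [274.91503374 181.99454355] held lid [282.65587517 293.37026484]
```

View pics/w2.png

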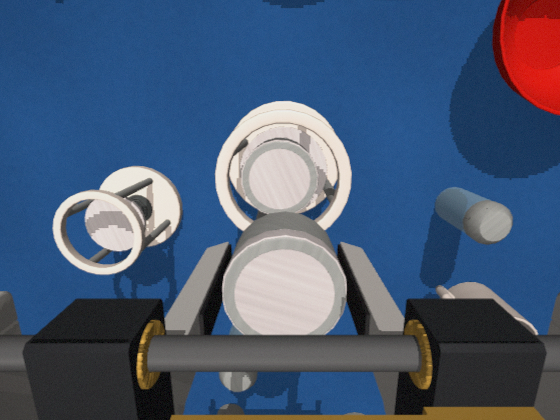

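```bash
python3 - <<'E'
from h import *
from scipy.optimize import least_squares
c=snap('wrist');im=c['img'];hsv=cv2.cvtColor(im,cv2.COLOR_RGB2HSV)
w=(hsv[...,1]<60)&(hsv[...,2]>150)
P=[]
for v in range(135,215,4):
    r=np.where(w[v,200:365])[0]+200
    if len(r): P+=[ray(c,r[0]-.5,v,.136)[:2],ray(c,r[-1]+.5,v,.136)[:2]]
P=np.array(P)
f=lambda q:np.hypot(*(P-q[:2]).T)-q[2]
s=least_squares(f,[.521,.165,.054],loss='soft_l1',f_scale=.001);print('rim',s.x,np.abs(s.fun).max(),np.median(abs(f(s.x))))
for u,v in((241,178),(318,178),(279.5,140)):print(ray(c,u,v,.136)) # lower lid
p=ctrl.get_obs()['ee_pos']
for u,v in((222,288),(346,288),(284,248)):print('held',ray(c,u,v,p[2]+.008)-p)
E
```

```text
rim [0.52526257 0.16643782 0.0534382 ] 0.0005634013902273902 0.00018511741794702968
[0.49269057 0.16756543 0.136     ]
[0.55291093 0.1679291  0.136     ]
[0.52272531 0.19693198 0.136     ]
held [-0.02872922 -0.00050638  0.008     ]
held [ 0.03017481 -0.00015799  0.008     ]
held [0.00059697 0.02002351 0.008     ]
```

```bash
python3 - <<'E'
from h import *
from scipy.optimize import least_squares
c=snap('wrist');im=c['img'];hsv=cv2.cvtColor(im,cv2.COLOR_RGB2HSV);p=ctrl.get_obs()['ee_pos']
print(hsv[236:262,284,2]); print(hsv[290,215:245,2]); 
w=(hsv[...,2]>185)&(hsv[...,1]<60)
n,l,s,ce=cv2.connectedComponentsWithStats(w.astype(np.uint8));i=l[290,284];print(s[i])
P=[]
for v in range(s[i][1]+6,330,3):
    r=np.where(l[v]==i)[0]; P+=[ray(c,r[0]-.5,v,p[2]+.008)[:2],ray(c,r[-1]+.5,v,p[2]+.008)[:2]]
P=np.array(P)
s=least_squares(lambda q:np.hypot(*(P-q[:2]).T)-q[2],[p[0],p[1],.028],loss='soft_l1',f_scale=.001);print(s.x-np.r_[p[:2],0],abs(s.fun).max())
E
```

```text
[227 198 191 178 175 176 174 176 174 171 174 175 173 198 215 217 217 216
 214 217 218 219 219 221 220 219]
[ 18  11  17  13  14  14  45 155 190 167 167 165 163 165 168 171 170 173
 170 197 219 219 220 214 216 212 214 212 208 212]
[ 234  249  101   85 6943]
[ 0.00083278 -0.00457     0.02404373] 0.00027925885320851523
```

apply_moves(deltas=[[255, -0.2, 1.7, 0, 0, 0, 0], [255, 0, 1.7, 0, 0, 0, 0], [255, 0, 0, -2, 0, 0, 0], [255, 0, 0, -2, 0, 0, 0], [255, 0, 0, -1.5, 0, 0, 0], [255, 0, 0, -0.8, 0, 0, 0], [255, 0, 0, -0.5, 0, 0, 0], [255, 0, 0, 0, 0, 0, 0], [255, 0, 0, 0, 0, 0, 0]])

```text
time_s: 6.25
ee_pos: [0.5239, 0.1711, 0.1781]
eef_rot: [3.141, -0.0, 1.577]
force: [-1.1, 0.8, -1.4]
grip_width: 0.0595
grip_force: 25.0
```

apply_moves(deltas=[[255, 0, 0, -0.2, 0, 0, 0], [255, 0, 0, -0.2, 0, 0, 0], [255, 0, 0, -0.1, 0, 0, 0], [255, 0, 0, 0, 0, 0, 0], [255, 0, 0, 0, 0, 0, 0]])

```text
time_s: 6.75
ee_pos: [0.5236, 0.1712, 0.1725]
eef_rot: [3.142, -0.0, 1.577]
force: [-0.1, -0.4, -2.5]
grip_width: 0.0599
grip_force: 25.0
```

apply_moves(deltas=[[255, 0, 0, -0.1, 0, 0, 0], [255, 0, 0, -0.1, 0, 0, 0], [255, 0, 0, 0, 0, 0, 0], [255, 0, 0, 0, 0, 0, 0]])

```text
time_s: 7.15
ee_pos: [0.5237, 0.1712, 0.1706]
eef_rot: [3.141, -0.0, 1.577]
force: [-0.5, 0.4, 0.8]
grip_width: 0.0599
grip_force: 25.0
```

apply_moves(deltas=[[38, 0, 0, 0, 0, 0, 0], [38, 0, 0, 0, 0, 0, 0], [38, 0, 0, 0, 0, 0, 0], [38, 0, 0, 0.5, 0, 0, 0], [38, 0, 0, 1.5, 0, 0, 0], [38, 0, 0, 2.5, 0, 0, 0], [255, 0, -0.4, 3, 0, 0, 0], [255, 0, 0, 0, 0, 0, 0], [255, 0, 0, 0, 0, 0, 0], [255, 0, 0, 0, 0, 0, 0]])

```text
time_s: 8.15
ee_pos: [0.5233, 0.1671, 0.2445]
eef_rot: [-3.14, 0.0, 1.577]
force: [-1.2, 0.3, 0.2]
grip_width: 0.0516
grip_force: 0.0
```

```bash
python3 - <<'E'
from h import *
c=snap('wrist');s=snap('side')
o=np.hstack([c['img'][80:400,130:430],cv2.resize(s['img'][120:240,200:320],(320,320))]);cv2.imwrite('pics/p3.png',o[:,:,::-1])
print(ctrl.get_obs()['ee_pos'],ctrl.get_obs()['grip_width'])
print(proj(c,[.5245,.1665,.18]),proj(c,[.525,.166,.136]))
E
```

```text
[0.52332979 0.16712754 0.2444875 ] 0.04329731136355136
[284.69280903 235.92642802] [285.23452141 217.85153543]
```

View pics/p3.png

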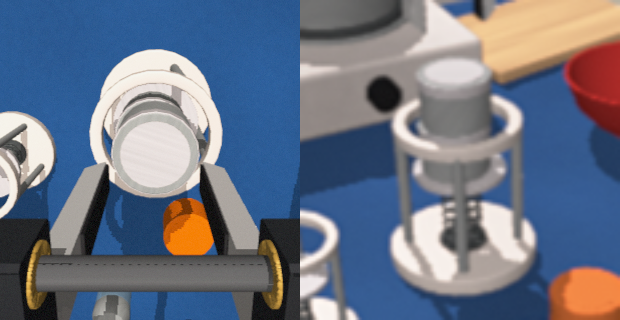

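The new tin stands upright on its twin. Its lid is at crop (156,152), about 3 mm from the aim, and centred in the ring. Next I close the jaws and press.

apply_moves(deltas=[[255, 0.1, 0, 0, 0, 0, 0], [255, 0, 0, 0, 0, 0, 0], [255, 0, 0, 0, 0, 0, 0], [255, 0, 0, 0, 0, 0, 0], [255, 0, 0, -1, 0, 0, 0], [255, 0, 0, -1.5, 0, 0, 0], [255, 0, 0, -0.7, 0, 0, 0], [255, 0, 0, -0.3, 0, 0, 0], [255, 0, 0, -0.3, 0, 0, 0], [255, 0, 0, -0.2, 0, 0, 0]])

```text
time_s: 9.25
ee_pos: [0.5247, 0.1672, 0.2055]
eef_rot: [3.141, -0.0, 1.577]
force: [0.2, 0.4, 0.6]
grip_width: 0.0004
grip_force: 0.0
```

apply_moves(deltas=[[255, 0, 0, -0.3, 0, 0, 0], [255, 0, 0, -0.3, 0, 0, 0], [255, 0, 0, -0.3, 0, 0, 0], [255, 0, 0, -0.3, 0, 0, 0], [255, 0, 0, -0.3, 0, 0, 0], [255, 0, 0, -0.3, 0, 0, 0], [255, 0, 0, -0.3, 0, 0, 0], [255, 0, 0, -0.3, 0, 0, 0]])

```text
time_s: 10.05
ee_pos: [0.5247, 0.1672, 0.1813]
eef_rot: [3.141, -0.0, 1.577]
force: [1.1, 0.5, 4.1]
grip_width: 0.0004
grip_force: 1.9
```

apply_moves(deltas=[[255, 0, 0, -0.3, 0, 0, 0], [255, 0, 0, -0.3, 0, 0, 0], [255, 0, 0, -0.3, 0, 0, 0], [255, 0, 0, -0.3, 0, 0, 0], [255, 0, 0, -0.3, 0, 0, 0], [255, 0, 0, -0.3, 0, 0, 0], [255, 0, 0, -0.2, 0, 0, 0], [255, 0, 0, 0, 0, 0, 0], [255, 0, 0, 0, 0, 0, 0]])

```text
time_s: 10.95
ee_pos: [0.5242, 0.167, 0.161]
eef_rot: [-3.14, 0.0, 1.577]
force: [0.1, -0.2, -0.1]
grip_width: 0.0002
grip_force: 0.1
```

apply_moves(deltas=[[255, 0, 0, 0.2, 0, 0, 0], [255, 0, 0, 0.5, 0, 0, 0], [255, 0, 0, 2, 0, 0, 0], [255, 0, 0, 4, 0, 0, 0], [255, 0, 0, 4, 0, 0, 0], [255, 0, -4, 2, 0, 0, 0], [255, 0, -4, 0, 0, 0, 0], [255, 0, 0, 0, 0, 0, 0]])

```text
time_s: 11.75
ee_pos: [0.5246, 0.0839, 0.2895]
eef_rot: [3.14, 0.001, 1.574]
force: [-0.1, -0.2, 0.8]
grip_width: 0.0004
grip_force: 0.0
```

```bash
python3 - <<'E'
from h import *
c=snap('wrist','w4.png');s=snap('side')
o=np.hstack([c['img'][0:320,130:430],cv2.resize(s['img'][120:240,200:320],(320,320))]);cv2.imwrite('pics/p4.png',o[:,:,::-1])
print(ctrl.get_obs()['ee_pos'])
print(proj(c,[.525,.166,.136])-[130,0])
E
```

```text
[0.52451674 0.08674979 0.28873037]
[153.44178067 110.99054749]
```

View pics/p4.png

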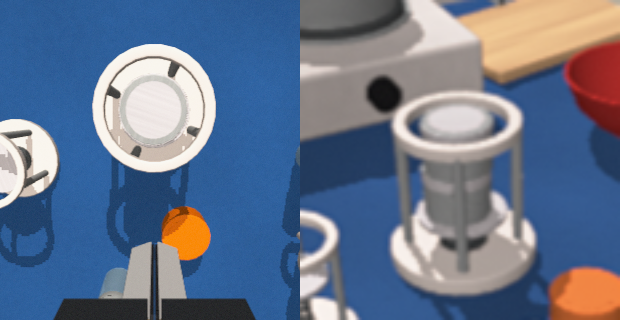

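The lid is at crop (153,110) and the ring centre at (154,108), so it is centred. In the side view the lid sits at about (259,164), against (259,166) for the twin when it was level at the start. The pile is upright and untouched, so I hand in.

```bash
python3 -c "
from station import ctrl;print(ctrl.hand_in())"
```

```text
the job is handed in; nothing more can be done
None
```

I set the low tin on its twin in the large dispenser, pushed the pile down until its lid looked level with the rim, let go and handed the job in at about 12 s; the hand-in returned no verdict.

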